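# Set a driver to the jig's fence with a spacer and keep it pressed

### The job

Two LED drivers lie in the marking jig; only one of them leaves a gap to the fence wide enough for the aluminium spacer. Slide the spacer down into that gap about centrally behind that driver until it stands on the base plate, let go of it, then with the fingers push that driver towards the fence until fence, spacer and driver are flush together, and finish while still pressing the driver firmly. Do not make room at the other driver or shift it.

Things in the scene. Friction and masses are not known exactly. Their poses are not given: they have to be found in the camera images.
- jig: marking jig, fixed: aluminium plate 165 x 340 x 8 mm with a dark steel fence on its far long edge. Origin on the plate's underside, z up, x towards the fence, y along it. Plate: x -90 to +75, y -170 to +170 mm, top at z = 8 mm. One driver lies near y = +83 mm, one near y = -83 mm, on the robot's side of the fence; sliding it takes up to 10 N.
- fence_face (a point): middle of the fence's face, which looks to -x of the jig, at the plate's top: x = 55, y = 0, z = 8 mm in the jig; axes as the jig. The fence is 18 mm thick, 330 mm long, 24 mm high above the plate. From a driver's lid edge to this face is 24.5 to 27.5 mm at one driver, 2.5 to 4.5 mm at the other.
- driver_a_center (a point): one of two alike LED drivers lying in the jig: pale grey box with a finned lid, 64 (x) x 122 (y) x 39 (z) mm at the lid, walls tapering to 57 x 102 mm at the bottom, 0.42 kg, on the jig's plate, a long side (along y) facing the fence. The point is its centre, half-way up. Either may be on either side and have the wide gap.
- driver_b_center (a point): one of two alike LED drivers lying in the jig: pale grey box with a finned lid, 64 (x) x 122 (y) x 39 (z) mm at the lid, walls tapering to 57 x 102 mm at the bottom, 0.42 kg, on the jig's plate, a long side (along y) facing the fence. The point is its centre, half-way up. Either may be on either side and have the wide gap.
- spacer_center (a point): spacer, a loose aluminium inverted T standing on the bench right of the jig, about 0.22 kg, 86 mm tall (z): foot 20 mm thick (x), 90 mm wide (y), 10 mm high; on its middle an upright web 10 mm thick (x), 60 mm wide (y). The point is 43 mm above the underside of the foot. Grip the web near its top across the thickness, above the drivers' tops (39 mm).
There are look-alikes about, which are no part of the job. Leave any blue look-alike of the part that bears spacer_center alone. What is shaped like the part that bears driver_a_center but green is not meant.

How it is judged:
By the outcome, as a careful person would: the job done as asked, in the order asked, and still so for the second after the job is handed in, while the arm keeps its last pose, push and grip.
It also fails if it takes over 70 s, if anything falls off the work surface, if the arm or the gripper's body presses on something with over 40 N, if the wrist force passes 120 N, or if a joint passes its speed limit or range.

### The arm

A 7-joint arm with a two-finger parallel gripper is mounted at the origin on a cart in front of the work surface, level with it; the furniture and walls round the work are solid. World frame = base frame: x ahead of the robot, y to its left, z up, the work surface at z = 0. Lengths are in m, angles in rad, forces in N, time in s.
With the tool pointing down it reaches from about 0.425 to 0.875 m from the base axis. Payload 4.7 kg.
Tool frame: the origin (TCP) lies at the very end of the fingers, on their centre line; the grasp point (between the pads) lies 19 mm behind it; z points along the fingers, y is the line along which they close (so a half turn about z gives the same grasp; the last joint's range is limited). The gripper opens to 87 mm and grips with 3 to 60 N. Pads are 19 mm wide; open, the fingers measure 117 mm over their backs; the gripper's body (75 mm by 190 mm) begins 51 mm behind the grasp point.
Start: joints at [1.224, 0.321, -0.07, 1.45, 0.023, 1.371, -0.057], TCP at [0.229, -0.608, 0.223] pointing down, gripper open.
Joint ranges: [-2.86, 2.86], [-0.3, 2.09], [-1.38, 1.24], [0.06, 2.45], [-1.56, 4.7], [0.09, 2.05], [-2.69, 2.69]. Speed limits (rad/s): [2.57, 2.57, 3.14, 3.14, 3.14, 3.14, 3.14].

### API

Orientations are given as a rotation vector (axis times angle).
In Python, from bench import ctrl, get_image, job gives the robot as it stands.
- The arm moves only by the shell command python3 -m crank 'ROWS' [FORCE]. ROWS is JSON, a list that holds one entry, the list of rows, each a list of 5 numbers: the shift along the tool's x, y, z in mm, then the turn about the tool's z in rad, then the closure, from -1 (fully open) to 1 (shut), so that 0 is half open. A call has 1 to 10 rows; each row shifts and turns the commanded pose from where the row before left it, along the tool's axes as they then stand; what a row does not reach is not made up. A row lasts 1/12 s, in which the tool goes at most 41.7 mm and 7.16 degrees, less where a joint would pass 70% of its speed; a pose out of reach is approached as far as the arm can. A call with a gripper value outside its range is refused whole. The fingers move at their own pace and stop on an object; FORCE is the grip in N (left out, the last holds). Time passes only in rows, so rows that do not move let the fingers close. It gives the time, the measured TCP pose, the force, the opening and the grip force at its end, in the units of the state.
- ctrl.get_state(): the state, without advancing time (a new reading comes with each control period).
- get_image(name): name is "scene" or "top" or "wrist"; returns a dict with "pixels" (480x640x3 uint8, red, green, blue), "fx", "fy", "cx", "cy" (pixels), "T" (4x4, takes a point from camera to world coordinates); the wrist camera has in their place "T_tool_cam" (4x4, takes a point from camera to tool coordinates, whose origin is the TCP and whose axes are the flange's). Camera axes: x right, y down, z forward; pixel columns grow to the right and rows downward; lengths in m; the calibration is good to about 2 mm. A picture is of the moment at which its call begins: read the wrist's pose just before it. There is no depth.
- job.close_job(): hands the job in; it is judged then, once.
The state is a dict: "time": time; "joint_positions": joint angles; "qd": joint speeds; "joint_torque": joint torques, N m; "position": TCP position; "tool_rot": TCP orientation; "ft_force": force on the tool from outside, world axes, zero at the start; "torque": the same for the moment, N m; "grip_width": opening from 0.0 (shut) to 1.0 (fully open); "grip_force": force on a finger pad.
Only numpy, scipy, OpenCV 4.12 (cv2) and the standard library are available. Lean on these libraries where they do the work, as an engineer would, in place of code of your own. Each camera call takes 0.05 s, during which the arm holds its last target. There are 200 camera calls.

## Working session

There is one attempt and no reset: what is moved stays moved. The work goes in short steps, Python scripts to look and compute and a shell command to move; the robot and the scene stay as the last step left them, time stands still between calls to the robot, and variables do not carry over. Pictures are saved under pics/ and viewed, at most 13 in all, crops included, and the job is handed in when it is done.

```bash
mkdir -p pics; ls; cat > h.py <<'E'
import numpy as np, cv2
from bench import ctrl, get_image, job
from scipy.spatial.transform import Rotation as R
def cam(name):
    s=ctrl.get_state(); im=get_image(name)
    if name=="wrist":
        T=np.eye(4); T[:3,:3]=R.from_rotvec(s["tool_rot"]).as_matrix(); T[:3,3]=s["position"]
        im["T"]=T@np.array(im["T_tool_cam"])
    im["T"]=np.array(im["T"]); return im
def save(im,fn): cv2.imwrite(fn,cv2.cvtColor(im["pixels"],cv2.COLOR_RGB2BGR))
def ray(im,u,v,z):
    d=im["T"][:3,:3]@np.array([(u-im["cx"])/im["fx"],(v-im["cy"])/im["fy"],1]); o=im["T"][:3,3]
    return o+d*(z-o[2])/d[2]
def proj(im,p):
    c=np.linalg.inv(im["T"])@np.append(p,1); return c[0]/c[2]*im["fx"]+im["cx"],c[1]/c[2]*im["fy"]+im["cy"]
E
python3 - <<'E'
from h import *
s=ctrl.get_state(); print({k:np.round(v,3) for k,v in s.items()})
print(R.from_rotvec(s["tool_rot"]).as_matrix().round(3))
import pickle
for n in("top","scene","wrist"):
    im=cam(n); save(im,f"pics/{n}0.png"); pickle.dump(im,open(f"{n}0.pkl","wb")); print(n,im["T"].round(3).tolist(),im["fx"])
E
```

```text
pics
{'time': np.float64(0.0), 'joint_positions': array([ 1.224,  0.322, -0.07 ,  1.452,  0.023,  1.371, -0.057]), 'qd': array([ 0.001,  0.   ,  0.   , -0.001,  0.   , -0.001,  0.001]), 'joint_torque': array([-1.0000e-03, -4.9129e+01, -4.0400e-01, -3.1253e+01, -6.4000e-02,
        4.4000e-02,  0.0000e+00]), 'position': array([ 0.229, -0.608,  0.221]), 'tool_rot': array([-3.089e+00, -5.630e-01,  1.000e-03]), 'ft_force': array([-0.188,  0.39 ,  0.297]), 'torque': array([ 0.029, -0.067,  0.045]), 'grip_force': np.float64(0.0), 'grip_width': np.float64(0.998)}
[[ 0.936  0.353 -0.001]
 [ 0.353 -0.936  0.002]
 [-0.    -0.002 -1.   ]]
top [[0.017, -0.998, 0.067, 0.532], [-1.0, -0.017, -0.002, -0.011], [0.003, -0.067, -0.998, 1.063], [0.0, 0.0, 0.0, 1.0]] 442.67355400242894
scene [[-0.863, -0.24, 0.445, 0.139], [-0.505, 0.367, -0.781, 0.776], [0.024, -0.899, -0.438, 0.516], [0.0, 0.0, 0.0, 1.0]] 487.2193111782978
wrist [[0.353, -0.906, -0.234, 0.293], [-0.936, -0.342, -0.086, -0.584], [-0.002, 0.249, -0.968, 0.383], [0.0, 0.0, 0.0, 1.0]] 411.44442454207297
```

View pics/top0.png

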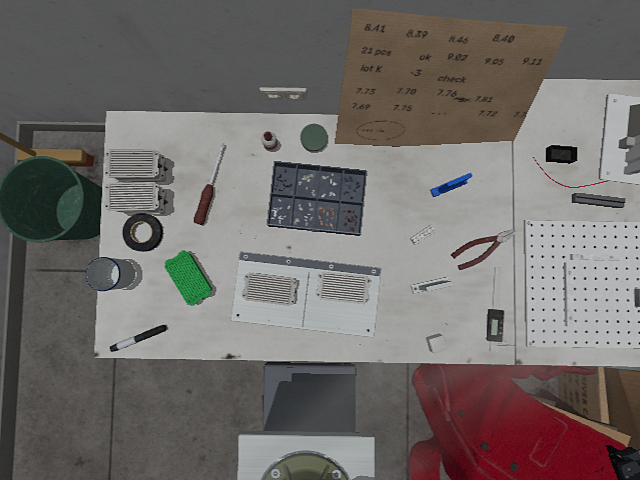

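View pics/scene0.png

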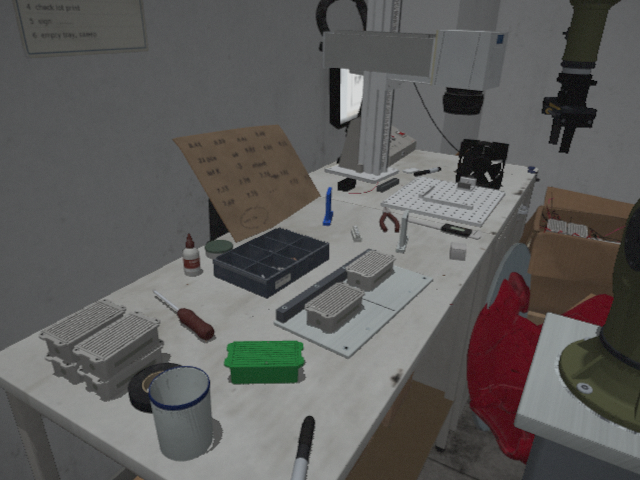

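The top view shows the jig at about (305,292), the drivers at (271,289) and (343,287), and the spacer standing at about (432,286). The blue look-alike is at (451,184) and the green box at (190,277). Next I'll enlarge the jig and spacer area.

```bash
python3 - <<'E'
from h import *
import pickle
im=pickle.load(open("top0.pkl","rb"))
p=cv2.cvtColor(im["pixels"],cv2.COLOR_RGB2BGR)
c=cv2.resize(p[240:345,225:465],None,fx=3.33,fy=3.33,interpolation=cv2.INTER_CUBIC); cv2.imwrite("pics/crop1.png",c)
# fence mask
hsv=cv2.cvtColor(p,cv2.COLOR_BGR2HSV)
m=np.zeros(p.shape[:2],np.uint8); roi=hsv[245:345,225:390]
mm=((roi[...,2]<125)).astype(np.uint8)*255
n,l,st,ce=cv2.connectedComponentsWithStats(mm)
for i in range(1,n):
    if st[i,4]>80:
        ys,xs=np.where(l==i); print(st[i],cv2.minAreaRect(np.c_[xs+225,ys+245].astype(np.float32)))
E
```

```text
[  14    7  142   24 1091] ((309.63604736328125, 263.32977294921875), (141.78884887695312, 8.408462524414062), 6.632514953613281)
```

View pics/crop1.png

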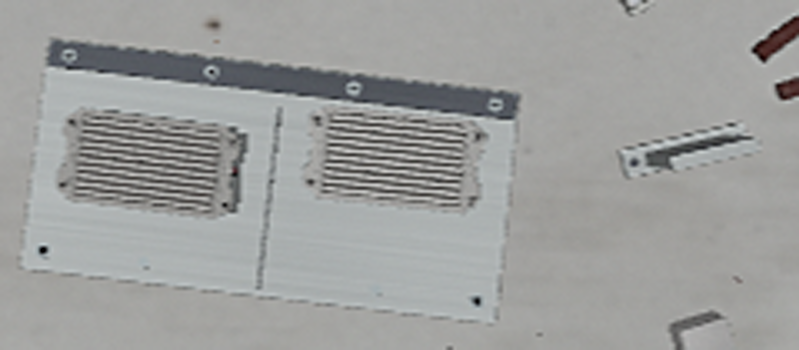

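The wide gap is at the left (+y) driver, crop (155,165). The right driver nearly touches the fence. The spacer's foot runs from crop (622,163) to (758,138). I'll turn these into coarse positions.

```bash
python3 - <<'E'
from h import *
import pickle
im=pickle.load(open("top0.pkl","rb"))
P=lambda a,b,z: ray(im,225+a/3.33-.35,240+b/3.33-.35,z)
for n,a,b,z in [("nearL",22,268,.008),("nearR",497,322,.008),("fenceTopL",52,39,.032),("fenceTopR",520,92,.032),("fnL",50,68,.032),("fnR",515,120,.032),
 ("drvLc",152,162,.047),("drvRc",396,160,.047),("footL",622,165,.01),("footR",758,138,.01)]:
    print(n,P(a,b,z).round(4))
a=P(52,39,.032);b=P(520,92,.032);d=a-b;print(np.linalg.norm(d),np.arctan2(-d[0],d[1]))
a=P(22,268,.008);b=P(497,322,.008);d=a-b;print(np.linalg.norm(d),np.arctan2(-d[0],d[1]))
a=P(622,165,.01);b=P(758,138,.01);d=a-b;print(np.linalg.norm(d),np.arctan2(-d[0],d[1]))
E
```

```text
nearL [0.4141 0.1814 0.008 ]
nearR [ 0.3818 -0.1556  0.008 ]
fenceTopL [0.5759 0.1608 0.032 ]
fenceTopR [ 0.5443 -0.1671  0.032 ]
fnL [0.5556 0.1616 0.032 ]
fnR [ 0.5248 -0.1638  0.032 ]
drvLc [0.492  0.0873 0.047 ]
drvRc [ 0.4961 -0.08    0.047 ]
footL [ 0.494  -0.2434  0.01  ]
footR [ 0.5147 -0.3403  0.01  ]
0.3293963445116411 -0.09585116447800736
0.3385661415617555 -0.09556002242932472
0.09911723156246281 0.21103560302236452
```

Jig yaw is −0.096 (lengths 0.329 and 0.339 m check out). The spacer is near (0.504, −0.292) with yaw about 0.21. I'll move above it for a close look.

```bash
python3 -m crank '[[[26,-14,-3,0,-1],[26,-14,-3,0,-1],[26,-14,-3,0,-1],[26,-14,-3,0,-1],[26,-14,-3,0,-1],[26,-14,-3,0,-1],[26,-14,-3,0,-1],[26,-14,-3,0,-1],[26,-14,-3,0,-1],[26,-14,-3,0,-1]]]' 20
python3 -m crank '[[[26,-14,0,0,-1],[26,-14,0,0,-1],[26,-14,0,0,-1],[26,-14,0,0,-1],[0,0,0,-0.118,-1],[0,0,0,-0.118,-1],[0,0,0,-0.118,-1],[0,0,0,-0.118,-1],[0,0,0,-0.118,-1],[0,0,0,-0.118,-1]]]'
python3 -m crank '[[[0,0,0,-0.118,-1],[0,0,0,-0.118,-1],[0,0,0,-0.118,-1],[0,0,0,-0.118,-1],[0,0,0,-0.118,-1],[0,0,0,-0.118,-1],[0,0,0,0,-1],[0,0,0,0,-1]]]'
python3 - <<'E'
from h import *
import pickle
im=cam("wrist"); pickle.dump(im,open("w1.pkl","wb")); save(im,"pics/w1.png")
s=ctrl.get_state(); Rm=R.from_rotvec(s["tool_rot"]).as_matrix(); print(Rm.round(3), np.arctan2(Rm[1,0],Rm[0,0]),s["joint_positions"].round(3))
E
```

```text
time: 0.98
position: [0.4239, -0.3841, 0.2525]
tool_rot: [-3.09, -0.563, 0.001]
ft_force: [-0.2, -0.2, -0.3]
grip_width: 0.999
grip_force: 0.0
time: 1.82
position: [0.5006, -0.2961, 0.2522]
tool_rot: [-2.698, -1.608, 0.001]
ft_force: [0.1, 1.3, 0.7]
grip_width: 1.002
grip_force: 0.0
time: 2.48
position: [0.5006, -0.2963, 0.2523]
tool_rot: [-1.985, -2.434, 0.0]
ft_force: [-0.4, -0.0, -0.2]
grip_width: 0.998
grip_force: 0.0
[[-0.201  0.98  -0.   ]
 [ 0.98   0.201  0.   ]
 [ 0.    -0.    -1.   ]] 1.7734777296634 [ 0.888  0.192 -0.458  1.569  0.086  1.401  0.625]
```

View pics/w1.png

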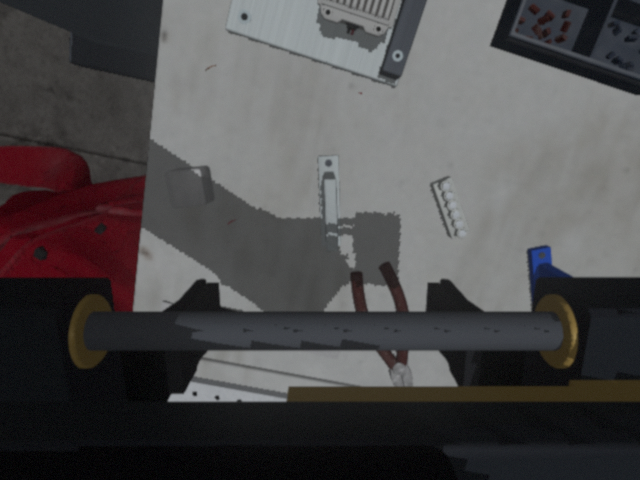

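The wrist view shows the spacer at about (330,195), with its foot's near end at (328,157) and the web's top running down to about (332,235). I'll crop it for accuracy.

```bash
python3 - <<'E'
from h import *
import pickle
im=pickle.load(open("w1.pkl","rb"))
c=cv2.resize(im["pixels"][145:255,290:400,::-1],None,fx=5,fy=5,interpolation=cv2.INTER_CUBIC)
cv2.imwrite("pics/crop2.png",c)
# predicted spacer points
for C,y in (((.5043,-.2919),.211),((.5043,-.2919),.19)):
    Rz=np.array([[np.cos(y),-np.sin(y)],[np.sin(y),np.cos(y)]])
    for n,sx,sy,z in [("foot",.010,.045,.01),("web",.005,.03,.086)]:
        for a in(-1,1):
            for b in(-1,1):
                q=Rz@[a*sx,b*sy]+C; u,v=proj(im,[*q,z]); print(n,a,b,round((u-290+.5)*5),round((v-145+.5)*5))
E
```

```text
foot -1 -1 142 527
foot -1 1 136 75
foot 1 -1 240 526
foot 1 1 240 74
web -1 -1 165 559
web -1 1 162 195
web 1 -1 226 559
web 1 1 225 195
foot -1 -1 137 526
foot -1 1 141 74
foot 1 -1 235 527
foot 1 1 245 75
web -1 -1 161 559
web -1 1 166 195
web 1 -1 222 559
web 1 1 229 195
```

View pics/crop2.png

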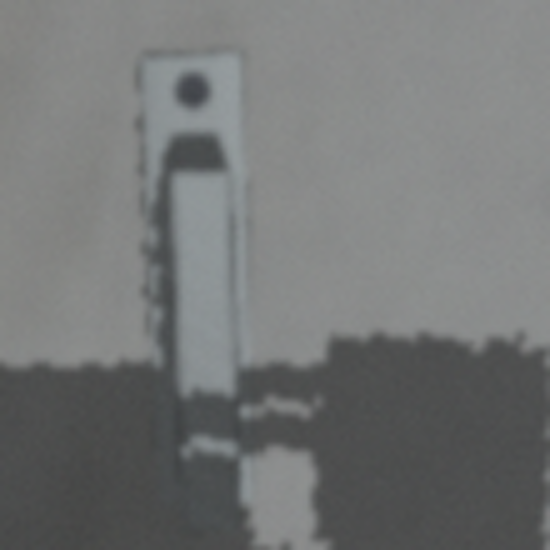

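Measured against the prediction, the spacer's centre is at about (0.5055, −0.2878) with yaw about 0.237. I'll align, descend and grip.

```bash
python3 -m crank '[[[7.3,6.5,0,-0.033,-1],[0,0,25,0,-1],[0,0,25,0,-1],[0,0,25,0,-1],[0,0,25,0,-1],[0,0,25,0,-1],[0,0,25,0,-1],[0,0,20,0,-1],[0,0,17,0,-1],[0,0,10,0,-1]]]'
python3 -m crank '[[[0,0,0,0,-1],[0,0,0,0,1],[0,0,0,0,1],[0,0,0,0,1],[0,0,0,0,1],[0,0,0,0,1],[0,0,0,0,1],[0,0,0,0,1],[0,0,0,0,1],[0,0,0,0,1]]]' 30
```

```text
time: 3.37
position: [0.5049, -0.2863, 0.0533]
tool_rot: [-1.938, -2.468, -0.0]
ft_force: [-0.3, -0.6, -0.3]
grip_width: 0.996
grip_force: 0.0
time: 4.2
position: [0.5057, -0.2879, 0.0556]
tool_rot: [1.941, 2.47, -0.0]
ft_force: [0.7, 0.1, 0.7]
grip_width: 0.401
grip_force: 0.0
```

```bash
python3 -m crank '[[[0,0,0,0,1],[0,0,0,0,1],[0,0,0,0,1],[0,0,0,0,1],[0,0,0,0,1],[0,0,0,0,1],[0,0,0,0,1],[0,0,0,0,1],[0,0,0,0,1],[0,0,0,0,1]]]' 30
```

```text
time: 5.03
position: [0.5056, -0.2878, 0.0555]
tool_rot: [-1.941, -2.47, 0.0]
ft_force: [0.4, 0.7, 0.3]
grip_width: 0.111
grip_force: 30.0
```

The grip is good: width 9.7 mm, 30 N. I'll lift and move to look at the jig from close by.

```bash
python3 -m crank '[[[0,0,-10,0,1],[0,0,-25,0,1],[0,0,-30,0,1],[0,0,-30,0,1],[0,0,-30,0,1],[0,0,-30,0,1],[12,3,0,0,1],[20,5,0,0,1],[25,6,0,0,1],[25,6,0,0,1]]]'
python3 -m crank '[[[25,6,0,0,1],[25,6,0,0,1],[25,6,0,0,1],[25,6,0,0,1],[25,6,0,0,1],[20,5,0,0,1],[15,4,0,0,1],[0,0,0,0.1,1],[0,0,0,0.12,1],[0,0,0,0.114,1]]]'
python3 -m crank '[[[0,0,0,0,1],[0,0,0,0,1],[0,0,0,0,1]]]'
python3 - <<'E'
from h import *
import pickle
im=cam("wrist"); pickle.dump(im,open("w2.pkl","wb")); save(im,"pics/w2.png")
s=ctrl.get_state(); Rm=R.from_rotvec(s["tool_rot"]).as_matrix(); print(np.arctan2(Rm[1,0],Rm[0,0]),s["joint_positions"].round(3))
E
```

```text
time: 5.87
position: [0.505, -0.2023, 0.2103]
tool_rot: [-1.942, -2.469, 0.0]
ft_force: [0.4, 0.0, -2.3]
grip_width: 0.112
grip_force: 30.0
time: 6.7
position: [0.505, -0.0378, 0.2102]
tool_rot: [-2.329, -2.108, 0.001]
ft_force: [0.1, -0.0, -2.3]
grip_width: 0.115
grip_force: 30.0
time: 6.95
position: [0.5054, -0.0386, 0.2104]
tool_rot: [-2.321, -2.117, 0.001]
ft_force: [-0.5, -0.7, -2.1]
grip_width: 0.113
grip_force: 30.0
1.478084370834302 [ 0.651  0.056 -0.644  1.797  0.035  1.301 -0.094]
```

View pics/w2.png

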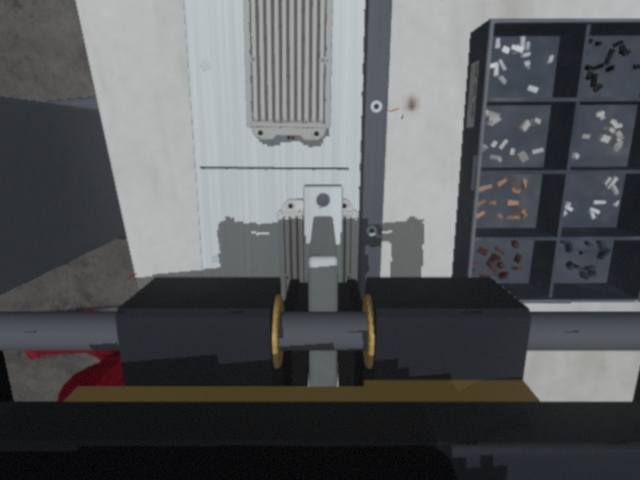

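The view shows the left driver's lid at columns 246–330, its near end at row ~140, the fence at columns 365–390, and the held spacer's foot end at (304–342, 185). I'll measure the edges from intensity profiles.

```bash
python3 - <<'E'
from h import *
import pickle
im=pickle.load(open("w2.pkl","rb")); g=cv2.cvtColor(im["pixels"],cv2.COLOR_RGB2GRAY).astype(float)
for r in (20,60,100):
    p=g[r-6:r+7].mean(0); d=np.gradient(p)
    print(r,[(int(u),round(d[u],1)) for u in range(180,410) if abs(d[u])>5 and abs(d[u])==np.abs(d[u-1:u+2]).max() and (u<260 or u>315)])
p=g[195:215].mean(0); print("foot",[round(x) for x in p[296:350]])
p=g[170:200,308:338].mean(1); print("footend",[round(x) for x in p])
p=g[125:150,262:315].mean(1); print("lidend",[round(x) for x in p])
print("lid row60", [round(x) for x in g[54:67,318:400].mean(0)])
E
```

```text
20 [(186, np.float64(8.5)), (243, np.float64(-12.2)), (249, np.float64(-18.8)), (251, np.float64(22.9)), (255, np.float64(-26.5)), (259, np.float64(24.5)), (317, np.float64(-24.2)), (320, np.float64(29.0)), (324, np.float64(-23.8)), (326, np.float64(19.8)), (332, np.float64(12.2)), (364, np.float64(-49.5)), (368, np.float64(13.3)), (391, np.float64(34.0))]
60 [(188, np.float64(8.3)), (244, np.float64(-12.0)), (250, np.float64(-11.2)), (252, np.float64(9.5)), (256, np.float64(-25.0)), (259, np.float64(24.8)), (316, np.float64(-27.4)), (319, np.float64(24.2)), (323, np.float64(-9.0)), (326, np.float64(7.6)), (332, np.float64(12.5)), (363, np.float64(-41.3)), (367, np.float64(10.3)), (389, np.float64(33.3))]
100 [(191, np.float64(7.7)), (245, np.float64(-10.8)), (251, np.float64(-17.0)), (253, np.float64(23.1)), (257, np.float64(-27.1)), (316, np.float64(-25.2)), (319, np.float64(28.3)), (322, np.float64(-21.2)), (325, np.float64(20.2)), (331, np.float64(14.2)), (362, np.float64(-47.7)), (365, np.float64(12.7)), (371, np.float64(12.3)), (374, np.float64(-7.0)), (378, np.float64(7.1)), (
[... 337 characters left out ...]
67, 169, 171]
footend [174, 183, 184, 184, 184, 184, 184, 184, 184, 184, 184, 184, 183, 175, 141, 117, 143, 170, 182, 185, 185, 185, 182, 174, 163, 155, 150, 146, 144, 143]
lidend [154, 146, 143, 150, 155, 157, 156, 154, 152, 149, 137, 127, 122, 119, 114, 110, 118, 130, 140, 148, 161, 173, 181, 184, 185]
lid row60 [99, 122, 148, 156, 152, 143, 134, 137, 147, 152, 156, 157, 156, 159, 175, 184, 186, 187, 189, 189, 188, 187, 187, 189, 190, 190, 191, 193, 194, 194, 192, 191, 191, 191, 189, 187, 187, 188, 189, 190, 189, 190, 191, 188, 171, 133, 88, 63, 70, 83, 90, 92, 92, 92, 92, 92, 92, 92, 92, 91, 91, 91, 92, 92, 93, 92, 92, 91, 91, 90, 98, 131, 165, 179, 180, 182, 181, 181, 182, 181, 181, 181]
```

```bash
python3 - <<'E'
import cv2
i=cv2.imread("pics/w2.png"); cv2.imwrite("pics/crop3.png",cv2.resize(i[0:220,225:405],None,fx=2.7,fy=2.7,interpolation=cv2.INTER_CUBIC))
E
```

```text
(no output)
```

View pics/crop3.png

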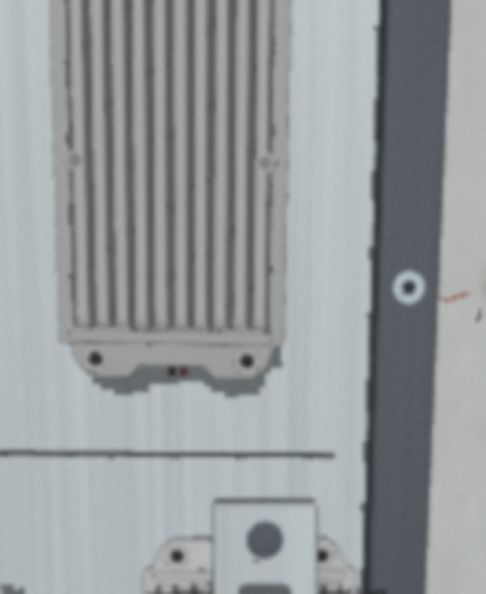

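```bash
python3 - <<'E'
from h import *
import pickle
im=pickle.load(open("w2.pkl","rb")); s=ctrl.get_state(); t=s["position"]
Rm=R.from_rotvec(s["tool_rot"]).as_matrix()
def q(n,u,v,z):
    p=ray(im,u,v,z); l=Rm.T@(p-t); print(n,p.round(4),"tool mm",(l*1000).round(1))
for r,a,b in((20,364,368),(60,363,366.5),(100,362,365)):
    q("face base",a,r,.008);q("face top",b,r,.032)
for r,a,b in((20,391,0),(100,387,0)): q("fence back",a,r,.032)
for r,a,b in((20,243,332),(60,244,332),(100,245,331)):
    q("lid L",a,r,.047);q("lid R",b,r,.047)
q("lid end",290,136,.047); 
zf=t[2]-.0555+.01
q("foot L",303,205,zf);q("foot R",341.5,205,zf);q("foot end",322,184.5,zf)
print(im["T"][:3,3])
E
```

```text
face base [0.5527 0.1176 0.008 ] tool mm [160.   32.6 202.4]
face top [0.553  0.1115 0.032 ] tool mm [153.9  33.5 178.4]
face base [0.5499 0.0881 0.008 ] tool mm [130.3  32.6 202.4]
face top [0.55  0.084 0.032] tool mm [126.2  33.1 178.4]
face base [0.547  0.0572 0.008 ] tool mm [ 99.3  32.5 202.4]
face top [0.547  0.0552 0.032 ] tool mm [ 97.2  32.7 178.4]
fence back [0.5701 0.1099 0.032 ] tool mm [153.9  50.7 178.4]
fence back [0.5641 0.0536 0.032 ] tool mm [ 97.3  49.9 178.4]
lid L [0.4622 0.1161 0.047 ] tool mm [150.1 -57.4 163.4]
lid R [0.5255 0.1102 0.047 ] tool mm [150.1   6.2 163.4]
lid L [0.4592 0.0898 0.047 ] tool mm [123.6 -57.9 163.4]
lid R [0.5232 0.0839 0.047 ] tool mm [123.6   6.4 163.4]
lid L [0.4561 0.0623 0.047 ] tool mm [ 95.9 -58.4 163.4]
lid R [0.5201 0.0564 0.047 ] tool mm [ 96.    5.8 163.4]
lid end [0.4867 0.0333 0.047 ] tool mm [ 69.9 -25.3 163.4]
foot L [ 0.4985 -0.0023  0.1649] tool mm [ 35.5 -10.3  45.5]
foot R [ 0.5179 -0.0041  0.1649] tool mm [35.5  9.2 45.5]
foot end [0.5091 0.0071 0.1649] tool mm [45.9 -0.7 45.5]
[0.51162221 0.02937805 0.37156319]
```

Everything is consistent: lid width 64 mm, gap 26.5 mm, fence about 17.5 mm. The held spacer is centred in the tool. I'll move over the gap, stop just above the lids and check.

```bash
python3 -m crank '[[[0,0,0,0.006,1],[15,2,0,0,1],[20,3,0,0,1],[20,3,0,0,1],[20,3,0,0,1],[20,3,0,0,1],[20,3,0,0,1],[15,3,0,0,1],[0,0,15,0,1],[0,0,25,0,1]]]'
python3 -m crank '[[[0,0,25,0,1],[0,0,20,0,1],[0,0,5,0,1],[0,0,0,0,1],[0,0,0,0,1],[0,0,0,0,1]]]'
python3 - <<'E'
from h import *
import pickle
im=cam("wrist"); pickle.dump(im,open("w3.pkl","wb")); save(im,"pics/w3.png")
s=ctrl.get_state(); Rm=R.from_rotvec(s["tool_rot"]).as_matrix(); print(np.arctan2(Rm[1,0],Rm[0,0]),s["position"])
E
```

```text
time: 7.83
position: [0.541, 0.0908, 0.1728]
tool_rot: [2.325, 2.108, 0.008]
ft_force: [0.3, -0.8, -2.3]
grip_width: 0.113
grip_force: 30.0
time: 8.33
position: [0.54, 0.0888, 0.1222]
tool_rot: [2.33, 2.105, 0.003]
ft_force: [0.7, 0.3, -2.3]
grip_width: 0.111
grip_force: 30.0
1.4697563273225895 [0.53997218 0.08881321 0.1222455 ]
```

View pics/w3.png

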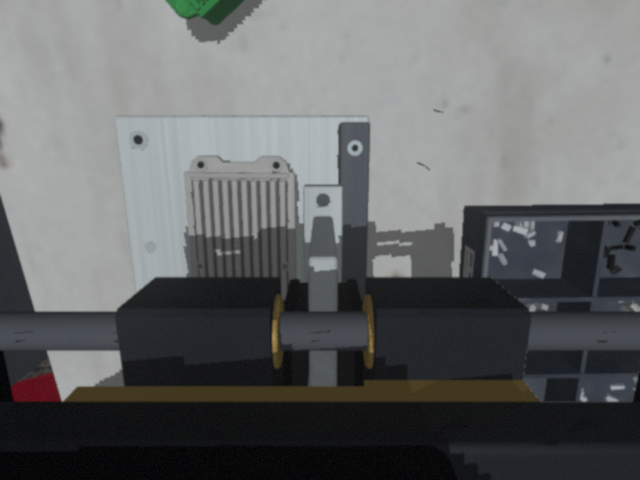

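The foot end, at (304–342, 186), sits between the lid edge at column ~297 and the fence edge at ~340. The driver's far ear edge is at row ~157. I'll measure these before descending.

```bash
python3 - <<'E'
from h import *
import pickle
im=pickle.load(open("w3.pkl","rb")); s=ctrl.get_state(); t=s["position"]
Rm=R.from_rotvec(s["tool_rot"]).as_matrix(); g=cv2.cvtColor(im["pixels"],cv2.COLOR_RGB2GRAY).astype(float)
for a,b in((130,140),(165,175),(176,182),(205,215),(230,240)): print(a,list(zip(range(286,376),g[a:b].mean(0)[286:376].astype(int))) if 0 else g[a:b].mean(0)[286:376].astype(int).tolist())
print(g[145:175,225:255].mean(1).astype(int).tolist())
def q(n,u,v,z):
    l=Rm.T@(ray(im,u,v,z)-t); print(n,"tool mm",(l*1000).round(1))
for u,v in((296,178),(297,200),(298,235)): q("lidR",u,v,.047)
for u,v in((340,135),(341,178)): q("face top",u,v,.032)
for u,v in((369,135),(369,205)): q("back",u,v,.032)
q("ear end",240,157,.047); q("ear end",240,157,.04); q("fence end",355,123,.032)
zf=t[2]-.0455
q("footL",303,205,zf);q("footR",341.5,205,zf);q("foot end",322,184.5,zf)
E
```

```text
130 [177, 177, 177, 176, 177, 179, 181, 181, 181, 180, 180, 180, 180, 179, 180, 180, 180, 179, 179, 180, 180, 179, 177, 177, 179, 180, 180, 180, 179, 179, 180, 181, 182, 181, 180, 180, 180, 179, 179, 178, 177, 177, 178, 180, 181, 182, 182, 182, 182, 181, 176, 153, 108, 70, 69, 78, 85, 88, 90, 90, 90, 90, 90, 89, 89, 88, 88, 87, 87, 87, 86, 87, 88, 86, 86, 86, 86, 86, 86, 86, 87, 86, 84, 102, 143, 162, 165, 165, 166, 166]
165 [145, 134, 121, 121, 132, 138, 144, 157, 165, 171, 175, 178, 179, 177, 177, 177, 177, 177, 177, 178, 178, 176, 174, 175, 176, 177, 178, 178, 178, 178, 179, 181, 181, 180, 178, 178, 178, 177, 176, 175, 175, 175, 176, 178, 180, 180, 179, 180, 179, 178, 174, 154, 107, 68, 69, 80, 86, 88, 88, 88, 88, 88, 87, 87, 87, 86, 85, 85, 85, 84, 84, 85, 86, 85, 85, 85, 85, 85, 86, 86, 86, 82, 98, 140, 160, 163, 164, 164, 165, 164]
176 [131, 138, 145, 151, 154, 152, 151, 143, 121, 104, 115, 152, 172, 177, 177, 176, 176, 176, 176, 177, 178, 176, 174, 174, 175, 177, 178, 177, 178, 178, 179, 180, 180, 180, 179, 177, 178, 176, 175, 175, 175, 175, 175, 177, 179, 179, 180, 180, 179, 
[... 868 characters left out ...]
 50, 50, 50, 50, 50, 50, 50, 49, 50, 50, 50, 50, 50, 50, 51, 49, 51, 50, 49, 54, 70, 85, 90, 91, 92, 91, 91, 91, 96]
[176, 175, 175, 175, 175, 175, 175, 175, 175, 175, 175, 175, 175, 174, 173, 165, 150, 143, 148, 152, 153, 152, 152, 152, 152, 152, 148, 135, 134, 143]
lidR tool mm [ 46.3 -15.5  75.2]
lidR tool mm [ 33.7 -15.1  75.2]
lidR tool mm [ 13.  -14.8  75.2]
face top tool mm [70.1 10.  90.3]
face top tool mm [44.9 10.8 90.3]
back tool mm [70.1 27.1 90.4]
back tool mm [28.4 28.3 90.3]
ear end tool mm [ 58.  -46.8  75.1]
ear end tool mm [ 57.7 -48.1  82.1]
fence end tool mm [76.9 18.7 90.3]
footL tool mm [ 35.5 -10.2  45.5]
footR tool mm [35.5  9.3 45.5]
foot end tool mm [45.8 -0.6 45.5]
```

The gap midline is about 1.2 mm to the fence-averse side of the foot. I'll correct that and descend.

```bash
python3 -m crank '[[[-2,-1.2,0,-0.008,1],[0,0,0,0,1],[0,0,8,0,1],[0,0,8,0,1],[0,0,8,0,1],[0,0,6,0,1],[0,0,5,0,1],[0,0,5,0,1],[0,0,0,0,1],[0,0,0,0,1]]]'
```

```text
time: 9.22
position: [0.5371, 0.0868, 0.0802]
tool_rot: [-2.322, -2.116, 0.001]
ft_force: [-0.6, 1.1, -2.0]
grip_width: 0.113
grip_force: 30.0
```

```bash
python3 -m crank '[[[0,0,5,0,1],[0,0,5,0,1],[0,0,3,0,1],[0,0,1.5,0,1],[0,0,0,0,1],[0,0,0,0,1]]]'; python3 -m crank '[[[0,0,1,0,1],[0,0,1,0,1],[0,0,0,0,1],[0,0,0,0,1]]]'
```

```text
time: 9.72
position: [0.5373, 0.0867, 0.066]
tool_rot: [-2.322, -2.116, 0.0]
ft_force: [0.1, 0.8, -1.7]
grip_width: 0.109
grip_force: 30.0
time: 10.05
position: [0.5373, 0.0867, 0.064]
tool_rot: [2.322, 2.116, -0.0]
ft_force: [0.5, 0.6, -1.9]
grip_width: 0.117
grip_force: 30.0
```

```bash
python3 -m crank '[[[0,0,1,0,1],[0,0,0,0,1],[0,0,0,0,1]]]'; python3 -m crank '[[[0,0,0.7,0,1],[0,0,0,0,1],[0,0,0,0,1]]]'
```

```text
time: 10.3
position: [0.5377, 0.0868, 0.0635]
tool_rot: [2.322, 2.115, 0.001]
ft_force: [-1.3, -1.4, 2.3]
grip_width: 0.113
grip_force: 30.0
time: 10.55
position: [0.5378, 0.0867, 0.0635]
tool_rot: [2.322, 2.115, 0.0]
ft_force: [-2.4, -1.3, 7.6]
grip_width: 0.113
grip_force: 30.0
```

The spacer stands on the plate: contact came at TCP z = 0.0635, as predicted. I'll unload it, let go and lift clear.

```bash
python3 -m crank '[[[0,0,-1.3,0,1],[0,0,0,0,1],[0,0,0,0,0],[0,0,0,0,0],[0,0,0,0,0],[0,0,0,0,0],[0,0,0,0,0],[0,0,0,0,0],[0,0,0,0,0],[0,0,0,0,0]]]'
python3 -m crank '[[[0,0,-5,0,0],[0,0,-15,0,0],[0,0,-25,0,0],[0,0,-25,0,0],[0,0,-25,0,0],[0,0,-15,0,0],[0,0,0,0,0],[0,0,0,0,0]]]'
python3 - <<'E'
from h import *
import pickle
im=cam("wrist"); pickle.dump(im,open("w4.pkl","wb")); save(im,"pics/w4.png")
im=cam("top"); pickle.dump(im,open("t4.pkl","wb")); save(im,"pics/t4.png")
im=cam("scene"); save(im,"pics/s4.png")
a=cv2.imread("pics/w4.png"); b=cv2.imread("pics/s4.png")[210:370,260:450]
b=cv2.resize(b,None,fx=1.7,fy=1.7,interpolation=cv2.INTER_CUBIC); c=cv2.resize(cv2.imread("pics/t4.png")[240:345,225:385],None,fx=2.9,fy=2.9,interpolation=cv2.INTER_CUBIC)
o=np.zeros((600,800,3),np.uint8); o[:290,:480]=a[:290,100:580]; o[:b.shape[0],480:480+min(320,b.shape[1])]=b[:,:320]; o[295:295+c.shape[0],:c.shape[1]]=c[:305]
cv2.imwrite("pics/m4.png",o)
print(ctrl.get_state()["joint_positions"].round(2))
E
```

```text
time: 11.38
position: [0.5373, 0.0867, 0.0636]
tool_rot: [2.322, 2.116, -0.0]
ft_force: [0.2, -0.0, 0.2]
grip_width: 0.492
grip_force: 0.0
time: 12.05
position: [0.5379, 0.0868, 0.1745]
tool_rot: [2.321, 2.115, 0.002]
ft_force: [0.1, -1.2, -0.1]
grip_width: 0.501
grip_force: 0.0
[ 0.47  0.19 -0.75  1.76  0.14  1.24 -0.41]
```

View pics/m4.png

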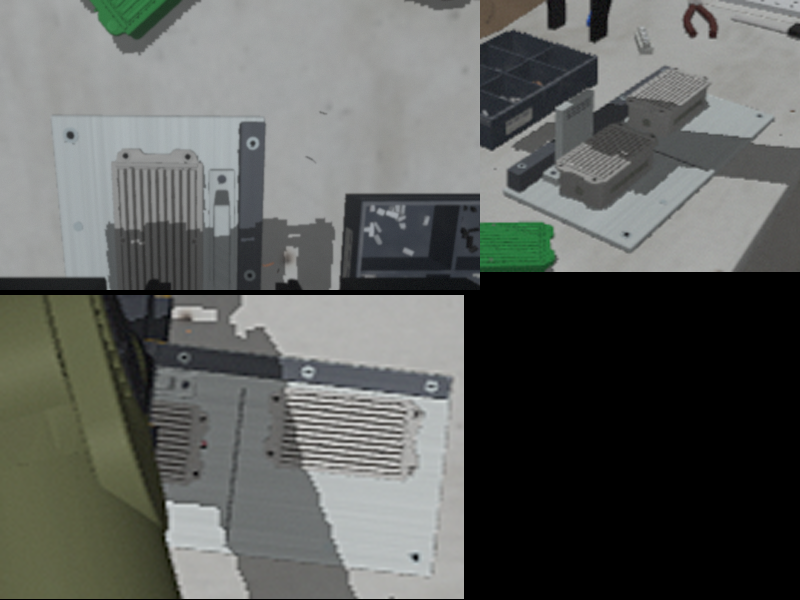

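The spacer stands upright in the gap, at (222,205) in the wrist panel, and nothing else has moved. I'll go behind the driver and turn the tool so that both fingers push side by side.

```bash
python3 -m crank '[[[0,-10,0,0,0],[0,-15,0,0,0],[0,-15,0,0,0],[0,-15,0,0,0],[0,-15,0,0,0],[0,-15,0,0,0],[-1.3,-15,0,0,0],[0,0,0,0.1,0],[0,0,0,0.12,0],[0,0,0,0.12,0]]]'
python3 -m crank '[[[0,0,0,0.12,0],[0,0,0,0.12,0],[0,0,0,0.12,0],[0,0,0,0.12,0],[0,0,0,0.12,0],[0,0,0,0.12,0],[0,0,0,0.12,0],[0,0,0,0.12,0],[0,0,0,0.12,0],[0,0,0,0.12,0]]]'
python3 -m crank '[[[0,0,0,0.034,0],[0,0,0,0,0],[0,0,0,0,0]]]'
python3 - <<'E'
from h import *
import pickle
im=cam("wrist"); pickle.dump(im,open("w5.pkl","wb")); save(im,"pics/w5.png")
s=ctrl.get_state(); Rm=R.from_rotvec(s["tool_rot"]).as_matrix(); print(np.arctan2(Rm[1,0],Rm[0,0]),s["joint_positions"].round(2))
E
```

```text
time: 13.03
position: [0.4362, 0.0946, 0.1728]
tool_rot: [2.652, 1.685, -0.003]
ft_force: [0.4, 0.2, 0.5]
grip_width: 0.496
grip_force: 0.0
time: 13.87
position: [0.4363, 0.0947, 0.1726]
tool_rot: [3.139, -0.107, -0.003]
ft_force: [-0.4, -0.5, 0.1]
grip_width: 0.5
grip_force: 0.0
time: 14.12
position: [0.4367, 0.0947, 0.1729]
tool_rot: [3.138, -0.149, -0.002]
ft_force: [-0.8, -0.2, 0.1]
grip_width: 0.499
grip_force: 0.0
-0.09486080824696987 [ 0.61 -0.07 -0.83  1.97 -0.06  1.22 -1.87]
```

View pics/w5.png

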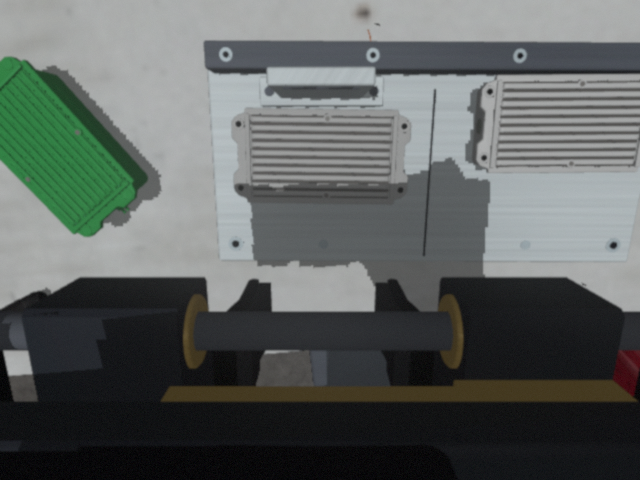

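The view shows the driver centred at column ~322 and the spacer at ~323, both in line with the tool. The way behind the driver is free, so I'll descend.

```bash
python3 -m crank '[[[0,0,15,0,0],[0,0,25,0,0],[0,0,25,0,0],[0,0,25,0,0],[0,0,25,0,0],[0,0,18,0,0],[0,0,10,0,0],[0,0,5,0,0],[0,0,0,0,0],[0,0,0,0,0]]]'
python3 -m crank '[[[3,0,0,0,0],[2,0,0,0,0],[2,0,0,0,0],[1,0,0,0,0],[0,0,0,0,0]]]'
```

```text
time: 15.0
position: [0.4382, 0.0949, 0.0263]
tool_rot: [-3.138, 0.15, -0.001]
ft_force: [-0.5, 0.2, 0.7]
grip_width: 0.499
grip_force: 0.0
time: 15.42
position: [0.4462, 0.0939, 0.026]
tool_rot: [-3.138, 0.151, -0.001]
ft_force: [-0.7, -0.1, 0.6]
grip_width: 0.499
grip_force: 0.0
```

```bash
python3 -m crank '[[[1,0,0,0,0],[1,0,0,0,0],[1,0,0,0,0],[1,0,0,0,0],[0,0,0,0,0]]]'; python3 -m crank '[[[1,0,0,0,0],[1,0,0,0,0],[0,0,0,0,0]]]';python3 -m crank '[[[1,0,0,0,0],[1,0,0,0,0],[0,0,0,0,0]]]'
```

```text
time: 15.83
position: [0.4489, 0.0935, 0.0254]
tool_rot: [3.138, -0.151, -0.003]
ft_force: [-2.0, 0.2, 2.1]
grip_width: 0.5
grip_force: 1.2
time: 16.08
position: [0.4514, 0.0933, 0.0254]
tool_rot: [3.138, -0.151, -0.001]
ft_force: [-2.6, 1.2, -0.8]
grip_width: 0.499
grip_force: 1.1
time: 16.33
position: [0.4538, 0.0931, 0.0255]
tool_rot: [-3.138, 0.151, -0.0]
ft_force: [-1.4, 0.9, -1.2]
grip_width: 0.497
grip_force: 0.8
```

```bash
python3 -m crank '[[[1,0,0,0,0],[0,0,0,0,0],[0,0,0,0,0]]]'; python3 -m crank '[[[1,0,0,0,0],[0,0,0,0,0],[0,0,0,0,0]]]';python3 -m crank '[[[1,0,0,0,0],[0,0,0,0,0],[0,0,0,0,0]]]'
```

```text
time: 16.58
position: [0.4547, 0.093, 0.0256]
tool_rot: [-3.138, 0.151, -0.0]
ft_force: [-2.0, 0.2, -0.5]
grip_width: 0.497
grip_force: 0.7
time: 16.83
position: [0.4555, 0.0929, 0.0256]
tool_rot: [3.138, -0.151, -0.0]
ft_force: [-2.7, 0.7, -0.5]
grip_width: 0.498
grip_force: 1.0
time: 17.08
position: [0.4562, 0.0929, 0.0256]
tool_rot: [3.138, -0.151, -0.001]
ft_force: [-4.4, 0.0, 0.5]
grip_width: 0.502
grip_force: 1.9
```

```bash
python3 -m crank '[[[1,0,0,0,0],[0,0,0,0,0],[0,0,0,0,0]]]'; python3 -m crank '[[[1,0,0,0,0],[0,0,0,0,0],[0,0,0,0,0]]]'; python3 - <<'E'
from h import *
import pickle
im=cam("wrist"); pickle.dump(im,open("w6.pkl","wb")); save(im,"pics/w6.png"); sc=cam("scene"); save(sc,"pics/s6.png")
a=cv2.imread("pics/w6.png"); b=cv2.resize(cv2.imread("pics/s6.png")[230:350,270:440],(510,360),interpolation=cv2.INTER_CUBIC)
a=a[:300,120:560]; a=cv2.resize(a,(345,235)); o=np.zeros((600,800,3),np.uint8); o[:360,:510]=b; o[365:,:345]=a; cv2.imwrite("pics/m6.png",o)
E
```

```text
time: 17.33
position: [0.4575, 0.0928, 0.0256]
tool_rot: [3.138, -0.151, -0.0]
ft_force: [-3.6, -0.2, -0.6]
grip_width: 0.501
grip_force: 1.7
time: 17.58
position: [0.4584, 0.0927, 0.0255]
tool_rot: [3.138, -0.151, -0.0]
ft_force: [-3.0, 0.3, 0.7]
grip_width: 0.502
grip_force: 1.9
```

View pics/m6.png

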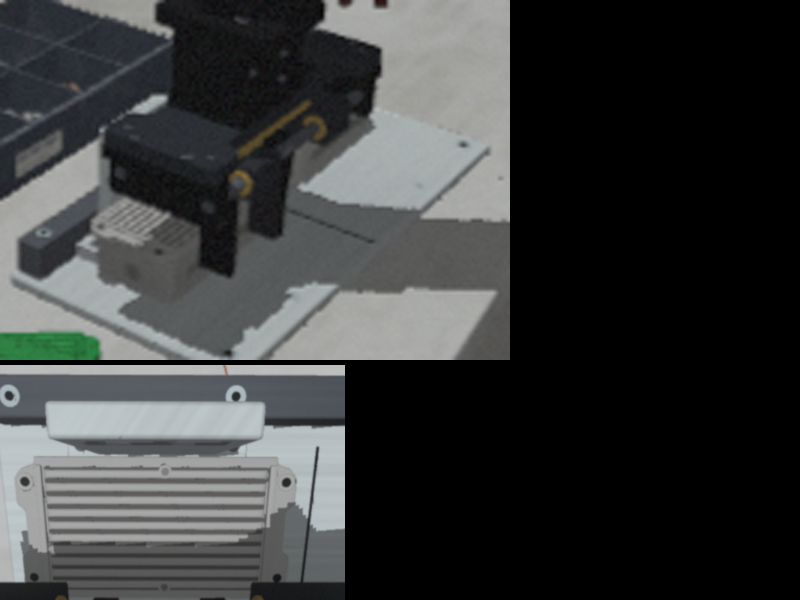

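The scene panel shows the fingers behind the driver. The wrist panel shows the lid edge closing on the spacer's foot at about (155,455). The force is still only the sliding force, so I'll keep pushing.

```bash
python3 -m crank '[[[1,0,0,0,0],[0,0,0,0,0],[0,0,0,0,0]]]'; python3 -m crank '[[[1,0,0,0,0],[0,0,0,0,0],[0,0,0,0,0]]]'; python3 -m crank '[[[1,0,0,0,0],[0,0,0,0,0],[0,0,0,0,0]]]'
```

```text
time: 17.93
position: [0.4585, 0.0926, 0.0255]
tool_rot: [3.137, -0.151, -0.003]
ft_force: [-7.0, 0.1, 2.7]
grip_width: 0.5
grip_force: 3.3
time: 18.18
position: [0.4586, 0.0926, 0.0254]
tool_rot: [3.137, -0.151, -0.006]
ft_force: [-9.2, 0.4, 5.4]
grip_width: 0.495
grip_force: 4.6
time: 18.43
position: [0.4586, 0.0926, 0.0251]
tool_rot: [3.137, -0.15, -0.009]
ft_force: [-11.1, 1.5, 6.4]
grip_width: 0.503
grip_force: 5.5
```

The driver stopped at x = 0.4586 and the force is rising, so everything is flush after 9.6 mm of travel (about 9 expected). I'll press more firmly and check for tilt.

```bash
python3 -m crank '[[[1,0,0,0,0],[1,0,0,0,0],[0,0,0,0,0],[0,0,0,0,0]]]';  python3 -m crank '[[[1,0,0,0,0],[1,0,0,0,0],[0,0,0,0,0],[0,0,0,0,0]]]'; python3 - <<'E'
from h import *
import pickle
im=cam("wrist"); pickle.dump(im,open("w7.pkl","wb")); save(im,"pics/w7.png"); sc=cam("scene"); save(sc,"pics/s7.png")
a=cv2.imread("pics/w7.png")[:300,130:550]; b=cv2.imread("pics/s7.png")[270:340,280:370]
o=np.zeros((600,800,3),np.uint8); o[:300,:420]=a; o[305:585,:360]=cv2.resize(b,(360,280),interpolation=cv2.INTER_CUBIC); cv2.imwrite("pics/m7.png",o)
E
```

```text
time: 18.77
position: [0.4587, 0.0926, 0.0249]
tool_rot: [3.136, -0.15, -0.016]
ft_force: [-15.9, 1.7, 11.0]
grip_width: 0.498
grip_force: 8.0
time: 19.1
position: [0.4587, 0.0926, 0.0245]
tool_rot: [3.135, -0.149, -0.022]
ft_force: [-20.2, 2.3, 12.8]
grip_width: 0.499
grip_force: 9.9
```

View pics/m7.png

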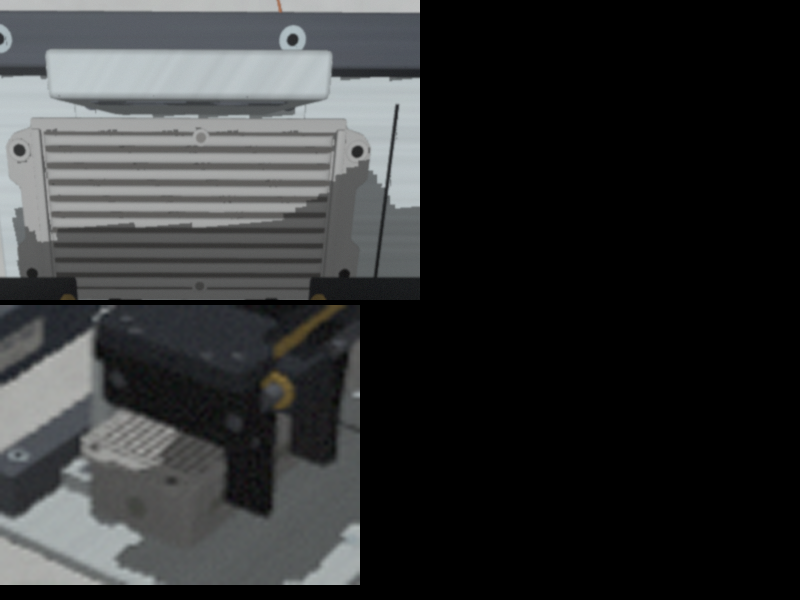

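The stack is hard against the fence at 20 N, the driver lies flat and the spacer stands upright. I'll hold briefly and hand in.

```bash
python3 -m crank '[[[0,0,0,0,0],[0,0,0,0,0],[0,0,0,0,0],[0,0,0,0,0],[0,0,0,0,0],[0,0,0,0,0]]]' && python3 -c "
from bench import job; print(job.close_job())"
```

```text
time: 19.7
position: [0.4587, 0.0926, 0.0245]
tool_rot: [3.135, -0.149, -0.021]
ft_force: [-19.3, 1.4, 14.7]
grip_width: 0.496
grip_force: 9.9
the job is handed in; nothing more can be done
None
```

The job is handed in at 19.7 s: the spacer stands in the wide gap behind the left driver, released before that driver was pushed up against it and the fence, and the fingers were still pressing with about 19 N; the wrist camera can't see the foot-to-fence contact, so "flush" rests on the driver stopping dead as the force rose.

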